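# Reach a stray sample tube out from under the cool-box riser

### The arm

A 6-joint arm with a two-finger parallel gripper is mounted at the origin on the work surface. World frame = base frame: x ahead of the robot, y to its left, z up, the work surface at z = 0. Lengths are in m, angles in rad, forces in N, time in s.
With the tool pointing down it reaches from about 0.35 to 0.775 m from the base axis. Payload 7.3 kg.
Tool frame: the origin (TCP) lies at the very end of the fingers, on their centre line; the grasp point (between the pads) lies 19 mm behind it; z points along the fingers, x is the direction in which the jaws open and shut, and the axes are right-handed (so a half turn about z gives the same grasp; the last joint's range is limited). The gripper opens to 92 mm and grips with 3 to 60 N. Pads are 19 mm wide; open, the fingers measure 130 mm over their backs; the gripper's body (75 mm by 190 mm) begins 47 mm behind the grasp point.
Start: joints at [0.965, 0.342, 1.524, -0, 1.275, -0.146], TCP at [0.233, 0.471, 0.227] pointing down, gripper open.
Joint ranges: [-2.53, 2.53], [-0.77, 2.02], [0.04, 2.7], [-1, 4.14], [0.28, 2.66], [-3.11, 3.11]. Speed limits (rad/s): [2.57, 2.57, 3.14, 3.14, 3.14, 3.14].

### API

Orientations are given as [roll, pitch, yaw] about the fixed x, y, z axes, in that order (R = Rz(yaw) Ry(pitch) Rx(roll)).
In Python, from cell import robot, read_camera, nets gives the robot as it stands. The module is installed in compiled form; this text tells all that it offers.
- The arm moves only by the tool carry_out, never from a script. Its arguments are lists of equal length, an entry for each row: "translation": the shift along the tool's x, y, z in m, a list of three; "turn": the turn, a rotation vector about the tool's x, y, z in rad, a list of three; "gripper": the gripper's target within -1 to 1 (shut at 1, half-way at 0, fully open at -1). A call has 1 to 10 rows; each row shifts and turns the commanded pose from where the row before left it, along the tool's axes as they then stand; what a row does not reach is not made up. A row lasts 1/10 s, in which the tool goes at most 50 mm and 8.59 degrees, less where a joint would pass 70% of its speed; a pose out of reach is approached as far as the arm can. A call with a gripper value outside its range is refused whole. The fingers move at their own pace and stop on an object; "squeeze" is the grip in N (left out, the last holds). Time passes only in rows, so rows that do not move let the fingers close. It gives the time, the measured TCP pose, the force and the opening at its end, in the units of the state.
- robot.observe(): the state, without advancing time (a new reading comes with each control period).
- read_camera(name): name is "scene" or "top"; returns a dict with "img" (384x512x3 uint8, red, green, blue), "fx", "fy", "cx", "cy" (pixels), "distortion" ([k1, k2, p1, p2, k3] as OpenCV has them; the pictures are not rectified), "world_from_camera" (4x4, takes a point from camera to world coordinates). Camera axes: x right, y down, z forward; pixel columns grow to the right and rows downward; lengths in m; the calibration is good to about 2 mm. A picture is of the moment at which its call begins. There is no depth.
- robot.hand_in(): hands the job in, once; it reports no verdict.
Trained networks look in a picture, given as the dict that the camera call returned (one of the last four; its "shot" number tells which), for a name from the list of things; names that differ only in an ending like _2 or _b are one class to them, and where a whole thing is asked for, a point or a joint stands for the part that bears it (a point fixed in the world has none). Each returns a list of dicts, best first, with "score" (0 to 1); they miss things now and then, are a little off and sometimes report something else, mostly with a low value. They report only what shows in the picture. A call takes as long as a camera call. They do not tell look-alikes from the thing itself.
- nets.regions_of(picture, name): "region" (384x512 bool, what is visible of it) and "pixel" ([column, row] in pixels, amid what is visible of it).
- nets.tip_of(picture, name): "pixel" ([column, row] in pixels: a listed point, or the origin of a listed thing).
The state is a dict: "time": time; "qpos": joint angles; "qvel": joint speeds; "joint_efforts": joint torques, N m; "tool_pos": TCP position; "tool_rot": TCP orientation; "contact_force": force on the tool from outside, world axes, zero at the start; "torque": the same for the moment, N m; "opening": finger opening in m.
Only numpy, scipy, OpenCV 4.12 (cv2) and the standard library are available. Lean on these libraries where they do the work, as an engineer would, in place of code of your own. Each camera call takes 0.05 s, during which the arm holds its last target. There are 200 camera calls.

### The job

A capped sample tube has rolled under the wire riser that carries the small cool box. Pick up the reacher, squeeze its trigger so that its jaws close on the tube under there, and draw the tube right out onto the open bench in the jaws; then put the reacher down on the bench and lay the tube down in the empty cradle between the four guide bars, where it cannot roll. Leave everything else where it is.

Things in the scene. Friction and masses are not known exactly. Their poses are not given: they have to be found in the camera images.
- reacher: trigger-operated reacher, grey plastic, 270 mm long, 0.27 kg, balanced within 25 mm of its grip, standing level on two feet. Origin at bench level under the middle of its grip; x along the shaft to the jaws, y left, z up. Rear foot: x -63 to 12, 56 mm wide, 8 high; shaft 16 mm thick, axis at z 28; head at x 121 to 149, 52 mm wide, under z 32 mm
- reacher_grip (a point): middle of the reacher's grip, 55 mm above its feet, midway between the fixed plate (left, outer face at y +30) and the trigger plate (right, outer face at y -30 mm). Both are flat, 22 mm wide, 80 long, and lean back 35 degrees (upper end, at z 94 mm, towards -x). A gripper takes both from above between its fingers, leaning back likewise: 60 mm over all at rest
- trigger (a joint): travel of the trigger plate towards the fixed plate: 0 at rest to 0.012 m (then 48 mm over all). Spring 6 N at rest plus 0.6 N per mm: a grip about 58 mm wide carries the reacher with jaws open. The jaws turn in together 0.0458 rad per mm and meet a 30 mm thick thing at about 0.0076 m; 20 to 30 N on the trigger then holds it firmly
- reacher_jaws (a point): middle of the space between the jaws, at reacher x 190, z 18 mm. The jaws reach from pivots at x 140 to tips at x 205 mm, z 5 to 31 mm. Open, the tips stand 74 mm apart inside, 92 mm over all; parallel, they are 30 mm apart
- jaw_l: the reacher's left jaw, black, 65 mm long, 8 mm thick, 26 mm high; origin at its pivot
- jaw_r: the reacher's right jaw, the same; origin at its pivot
- riser: fixed wire riser, 340 mm wide, 260 deep, with a blue and white cool box on top. Origin at bench level in the middle of the gap's mouth, x into the gap, y left, z up. The gap under the wires is 80 mm high; legs (16 mm thick) at x 12 and 248, y -160 and +160 mm. The cool box reaches up to z 315 mm, from y -45 to +175, its front at x -15 mm
- tube: the stray sample tube, capped, closed, lying on its side under the riser: 30 mm in diameter, 115 mm long, 0.06 kg. Origin in its middle, on its axis; its x axis runs along it, the blue cap at -x, which points roughly out of the gap
- cradle: a flat grey cradle fixed on the bench, 140 x 80 mm and 6 mm thick. Origin at bench level under its middle, x along it. Four round guide bars, 12 mm thick and 34 mm long, lie along x at y -21 and +21 mm, x from 30 to 64 mm on either side of the middle, their tops at z 18 mm; the 60 mm in the middle is free for fingers. A tube laid along x between the bars rests with its axis at z 21 mm
- icepack: a white ice pack, 170 x 75 x 30 mm, lying under the riser left of the tube, along the riser's x; origin under its middle. Leave it
- small_icepack: a small white ice pack, 100 x 60 x 25 mm, lying on the bench to the right of the reacher; origin under its middle. Leave it
- bottle: a bottle 64 mm wide, 170 mm high, standing right of the riser's mouth; origin under its middle. Leave it
- jar: a jar 70 mm wide, 90 mm high, standing beyond the reacher and the cradle; origin under its middle. Leave it
- marker: a marker pen 135 mm long, 15 mm thick, lying on the bench to the right of the cradle; origin under its middle. Leave it
- carry_handle (a point): middle of the cool box's carry handle, a blue bar 16 mm thick standing out in front of the box over the mouth, at riser x -50, z 200, from y -57 to +187 mm: whatever works the reacher at the mouth must lean back 25 degrees or more to stay clear of it
Mind the look-alikes: they are no part of the job. Leave any blue look-alike of the cradle alone. What is shaped like the tube but turquoise is not meant.

How it is judged:
By the outcome, as a careful person would: the job done as asked, in the order asked, and still so for the second after the job is handed in, with the robot touching nothing.
It also fails if it takes over 58 s, if anything falls off the work surface, if the arm or the gripper's body presses on something with over 40 N, if the wrist force passes 120 N, or if a joint passes its speed limit or range.

## Working session

There is one attempt and no reset: what is moved stays moved. The work goes in short steps, Python scripts to look and compute and a tool call to move; the robot and the scene stay as the last step left them, time stands still between calls to the robot, and variables do not carry over. Pictures are saved under pics/ and viewed, about 8 in all and at most 12, crops included, and the job is handed in when it is done.

Besides the shell and the picture viewer there is one more tool, called after ">>>" in YAML: its name, and indented under it one key for each argument. carry_out: Moves the arm, as the interface text tells. Its arguments: {"type":"object","properties":{"translation":{"type":"array","items":{"type":"array","items":{"type":"number"}}},"turn":{"type":"array","items":{"type":"array","items":{"type":"number"}}},"gripper":{"type":"array","items":{"type":"number"}},"squeeze":{"type":"number"}},"required":["translation","turn","gripper"]}

```bash
mkdir -p pics; cat > h.py <<'E'
import numpy as np, cv2
from cell import robot, read_camera, nets
from scipy.spatial.transform import Rotation as R
def KD(p): return np.array([[p['fx'],0,p['cx']],[0,p['fy'],p['cy']],[0,0,1.]]), np.array(p['distortion'],float)
def ray(p,px):
    K,D=KD(p); u=cv2.undistortPoints(np.array(px,float).reshape(-1,1,2),K,D).reshape(-1,2)
    T=np.array(p['world_from_camera']); d=np.c_[u,np.ones(len(u))]@T[:3,:3].T
    return T[:3,3],d
def onz(p,px,z):
    o,d=ray(p,px); return o+d*((z-o[2])/d[:,2])[:,None]
def proj(p,X):
    K,D=KD(p); T=np.linalg.inv(np.array(p['world_from_camera']))
    return cv2.projectPoints(np.array(X,float).reshape(-1,1,3),cv2.Rodrigues(T[:3,:3])[0],T[:3,3],K,D)[0].reshape(-1,2)
def save(img,n): cv2.imwrite('pics/'+n,cv2.cvtColor(img,cv2.COLOR_RGB2BGR))
E
python3 - <<'E'
from h import *
np.set_printoptions(precision=3,suppress=True)
ps={n:read_camera(n) for n in('scene','top')}
for n,p in ps.items():
    save(p['img'],n+'0.png'); print(n,np.array(p['world_from_camera']).tolist())
    for t,z in dict(reacher=0,reacher_grip=.055,reacher_jaws=.018,jaw_l=.018,jaw_r=.018,riser=0,tube=.015,cradle=0,icepack=0,small_icepack=0,bottle=0,jar=0,marker=0,carry_handle=.2).items():
        for r in nets.tip_of(p,t)[:3]: print(n,t,round(r['score'],2),np.round(r['pixel']),onz(p,r['pixel'],z)[0])
print(robot.observe())
E
```

```text
scene [[0.7905935419712786, 0.43216638105724325, -0.43381340513773137, 0.9634902186541436], [0.6123335577736042, -0.5615222385207439, 0.5565432504944903, -0.5986964752251097], [-0.0030765918852065643, -0.7056380054465168, -0.7085658331106813, 0.9385145374497571], [0.0, 0.0, 0.0, 1.0]]
scene reacher 0.9 [189. 311.] [ 0.493 -0.297  0.   ]
scene reacher_grip 0.69 [185. 297.] [ 0.485 -0.292  0.055]
scene reacher_jaws 0.82 [229. 256.] [ 0.468 -0.108  0.018]
scene jaw_l 0.55 [214. 259.] [ 0.442 -0.144  0.018]
scene jaw_l 0.5 [227. 266.] [ 0.487 -0.139  0.018]
scene jaw_r 0.55 [214. 259.] [ 0.442 -0.144  0.018]
scene jaw_r 0.5 [227. 266.] [ 0.487 -0.139  0.018]
scene riser 0.25 [310. 312.] [ 0.744 -0.106 -0.   ]
scene tube 0.67 [249. 156.] [0.227 0.286 0.015]
scene tube 0.45 [344. 214.] [0.648 0.241 0.015]
scene tube 0.18 [286. 235.] [0.552 0.06  0.015]
scene cradle 0.91 [224. 356.] [ 0.644 -0.329  0.   ]
scene cradle 0.66 [144. 278.] [ 0.321 -0.302  0.   ]
scene small_icepack 0.72 [138. 343.] [ 0.454 -0.434  0.   ]
scene bottle 0.89 [334. 282.] [0.749 0.012 0.   ]
scene bottle 0.15 [230. 2
[... 1332 characters left out ...]
452 -0.429  0.   ]
top bottle 0.73 [246. 130.] [0.748 0.015 0.   ]
top jar 0.61 [281. 133.] [ 0.742 -0.104  0.   ]
top jar 0.21 [228. 181.] [0.571 0.073 0.   ]
top marker 0.63 [384. 175.] [ 0.605 -0.457  0.   ]
top carry_handle 0.71 [230. 205.] [0.477 0.054 0.2  ]
{'time': 1.5, 'qpos': array([ 0.965,  0.342,  1.524, -0.   ,  1.275, -0.146]), 'qvel': array([ 0.001,  0.001,  0.   , -0.001,  0.   , -0.   ]), 'joint_efforts': array([  0.   , -43.113, -24.448,   0.072,   0.048,   0.   ]), 'tool_pos': array([0.233, 0.47 , 0.227]), 'tool_rot': array([ 3.142, -0.   ,  1.111]), 'contact_force': array([ 0.222, -0.045, -0.142]), 'torque': array([ 0.011, -0.01 , -0.009]), 'opening': 0.09156955743715307}
```

```bash
python3 - <<'E'
import cv2
a=cv2.imread('pics/scene0.png')[90:384,100:420]; cv2.imwrite('pics/s1.png',cv2.resize(a,None,fx=2.0,fy=2.0,interpolation=cv2.INTER_CUBIC))
a=cv2.imread('pics/top0.png')[90:330,80:400]; cv2.imwrite('pics/t1.png',cv2.resize(a,None,fx=2.5,fy=2.5,interpolation=cv2.INTER_CUBIC))
E
```

```text
(no output)
```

View pics/s1.png

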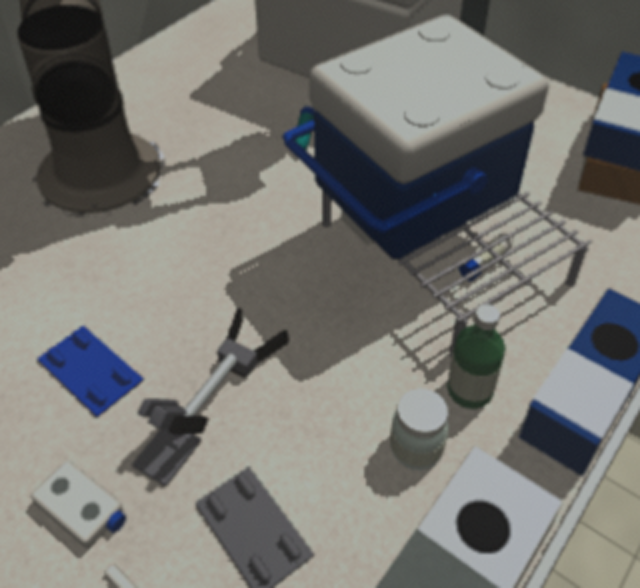

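View pics/t1.png

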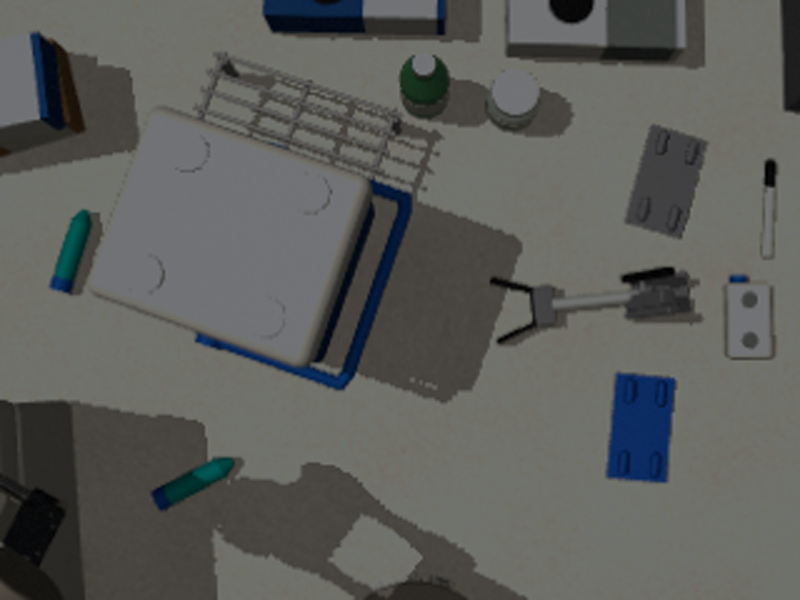

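The tube lookalikes are the two turquoise tubes, top (160,284) and (109,188). The real clear tube with a blue cap lies under the wires at scene (335–355, 210–224). The cradle lookalike is blue at top (336,262), and the real grey one is at top (344,160). I'll check these in one close crop.

```bash
python3 - <<'E'
from h import *
a=cv2.imread('pics/scene0.png'); b=cv2.imread('pics/top0.png')
def c(i,x0,y0,w,h,s): return cv2.convertScaleAbs(cv2.resize(i[y0:y0+h,x0:x0+w],None,fx=s,fy=s,interpolation=cv2.INTER_CUBIC),alpha=1.4)
L=c(a,280,170,130,100,6)[:300*2,:780]  # 780x600
cv2.imwrite('pics/tube1.png',L)
M=np.vstack([c(b,270,185,100,45,8)])
N=c(b,150,105,120,145,4)
H=np.zeros((360,800,3),np.uint8); H[:,:800]=M
cv2.imwrite('pics/re1.png',H)
E
```

```text
(no output)
```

View pics/tube1.png

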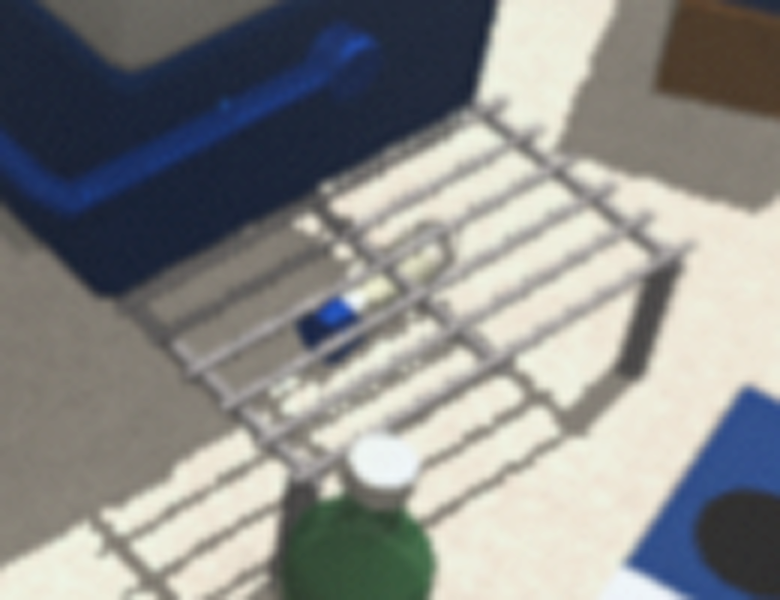

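View pics/re1.png

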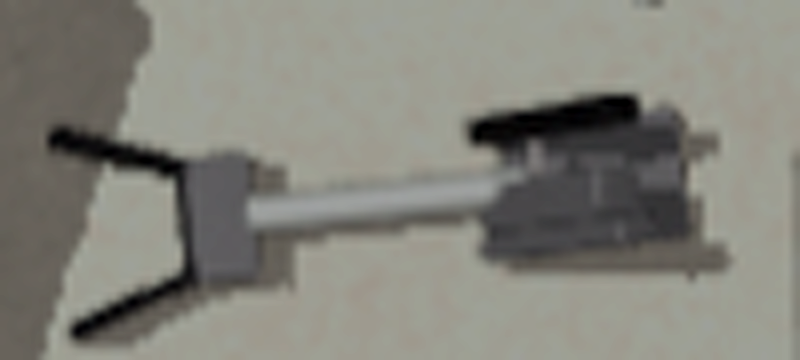

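The reacher shows with its open jaws to the left, tips at top (277,202) and (280,226) and grip near (342,205). The clear tube lies under the wires, with its blue cap at scene (333,225) and far end at (352,210). I'll work out the poses now.

```bash
cat > poses.py <<'E'
E
python3 - <<'E'
from h import *
from scipy.optimize import least_squares
np.set_printoptions(precision=4,suppress=True)
p=read_camera('scene');t=read_camera('top')
e=onz(p,[[333.5,225],[352,210.5]],.015); print('tube ends',e,np.linalg.norm(e[1]-e[0]),'mid',e.mean(0),'yaw',np.degrees(np.arctan2(*(e[1]-e[0])[1::-1])))
# riser fit
obs=[(p,[-.05,.187,.2],None)]
O=[(t,[242,168.5],[-.05,-.057,.2]),(t,[217,243.5],[-.05,.187,.2]),(t,[230,205],[-.05,.065,.2]),(p,[264,178],[-.05,.065,.2]),
(p,[385.3,232.3],[.248,-.16,0]),(p,[263.5,202],[.012,.16,0])]
def W(q,X):
    c,s=np.cos(q[2]),np.sin(q[2]); return [q[0]+c*X[0]-s*X[1],q[1]+s*X[0]+c*X[1],X[2]]
f=lambda q:np.concatenate([(proj(v,W(q,X))[0]-px) for v,px,X in O])
r=least_squares(f,[.55,.05,1.3],loss='soft_l1'); q=r.x; print('riser',q,np.degrees(q[2]),f(q).reshape(-1,2))
Ri=np.array([[np.cos(q[2]),-np.sin(q[2])],[np.sin(q[2]),np.cos(q[2])]])
print('tube in riser',(e[:,:2]-q[:2])@Ri)
for n,v in(('s',p),('t',t)):
  for k in('cradle','icepack','reacher'):
    for r in nets.regions_of(v,k)[:2]:
        ys,xs=np.nonzero(r['region']); b=cv2.minAreaRect(np.c_[xs,ys].astype(np.float32)); c=onz(v,cv2.boxPoints(b),.006)
        g=c[:,:2]; d1=g[1]-g[0]; d2=g[2]-g[1]
        print(n,k,round(r['score'],2),g.mean(0),np.linalg.norm(d1),np.degrees(np.arctan2(d1[1],d1[0])),np.linalg.norm(d2),np.degrees(np.arctan2(d2[1],d2[0])))
E
```

```text
tube ends [[0.6459 0.1812 0.015 ]
 [0.6613 0.2711 0.015 ]] 0.09119210023545611 mid [0.6536 0.2262 0.015 ] yaw 80.24323776185526
riser [0.5525 0.0802 1.2575] 72.04857736544378 [[ 2.0362 -2.1132]
 [-1.139   2.1718]
 [ 0.0154  0.7601]
 [ 0.8625  2.2454]
 [-0.0292 -0.4465]
 [-0.0569 -0.158 ]]
tube in riser [[ 0.1249 -0.0577]
 [ 0.2152 -0.0447]]
s cradle 0.8 [ 0.6477 -0.3231] 0.08741636842452662 75.16972047693675 0.14513515824974688 -17.4928703998265
s cradle 0.62 [ 0.3144 -0.2916] 0.08817430356935174 97.78459641351392 0.15884762312577652 -7.171058893683595
s reacher 0.78 [ 0.4603 -0.2143] 0.2945061152845139 97.84229514789965 0.12127882539456696 -7.542450273770364
t cradle 0.92 [ 0.6452 -0.3238] 0.1430491253036183 -15.72667443830148 0.08233541797357645 -104.27119337464799
t cradle 0.88 [ 0.3153 -0.2923] 0.14048459930694704 -3.683229627341628 0.08211538456171384 -93.55959864634673
t reacher 0.74 [ 0.4845 -0.2258] 0.2644033622371664 -81.26109323286786 0.08855970900049254 -172.25785240296818
```

```bash
cat >> h.py <<'E'
import json
def pose(o):
    return np.array(o['tool_pos'],float), R.from_euler('xyz',o['tool_rot'])
def fr(yaw,lean,flip=-1):
    """tool rotation: reacher-like frame at yaw, leaning back by lean (deg); tool x = flip*left"""
    y=np.radians(yaw);l=np.radians(lean); f=np.array([np.cos(y),np.sin(y),0]);lf=np.array([-f[1],f[0],0])
    z=np.sin(l)*f-np.cos(l)*np.array([0,0,1.]); x=flip*lf
    return R.from_matrix(np.c_[x,np.cross(z,x),z])
def rows(p0,r0,p1,r1,n,dec=4):
    w=(r0.inv()*r1).as_rotvec(); tr=[];tu=[];p,r=p0.copy(),r0
    for i in range(n):
        pt=p0+(p1-p0)*(i+1)/n; rt=r0*R.from_rotvec(w*(i+1)/n)
        a=np.round(r.inv().apply(pt-p),dec); b=np.round((r.inv()*rt).as_rotvec(),dec)
        tr.append(a.tolist());tu.append(b.tolist()); p=p+r.apply(a); r=r*R.from_rotvec(b)
    mx=max(np.linalg.norm(a) for a in tr),np.degrees(max(np.linalg.norm(a) for a in tu))
    print('max/row',np.round(mx,4)); 
    for k in range(0,n,10): print(json.dumps(tr[k:k+10]),'\n',json.dumps(tu[k:k+10]))
    return p,r
E
python3 - <<'E'
from h import *
from scipy.optimize import least_squares
p=read_camera('scene')
a=np.linspace(0,2*np.pi,40)
def sil(q):
    f=np.array([np.cos(q[2]),np.sin(q[2]),0]);l=np.array([-f[1],f[0],0]);z=np.array([0,0,1.])
    X=np.concatenate([np.array([q[0],q[1],.015])+s*.0575*f+.015*(np.cos(a)[:,None]*l+np.sin(a)[:,None]*z) for s in(-1,1)])
    return (proj(p,X)-[280,170])*6
def res(q):
    s=sil(q);d=np.array([1,.7]);return [s[:,0].min()-300,s[:,1].max()-360,s[:,1].min()-222,s[:,0].max()-455]
for y in(1.2,1.4):
    r=least_squares(res,[.654,.226,y]);print('tube',r.x,np.degrees(r.x[2]),r.fun)
for g in nets.regions_of(p,'tube'):
    ys,xs=np.nonzero(g['region']);print(g['score'],xs.min(),xs.max(),ys.min(),ys.max())
p0,r0=pose(robot.observe())
G=np.array([.4845,-.296]);yaw=95.6
rt=fr(yaw,35);tcp=np.array([*G,.055])+.019*rt.as_matrix()[:,2]
pre=tcp-.12*rt.as_matrix()[:,2];print('tcp',tcp,'pre',pre)
pu=p0+[0,0,.24]
mid=pre.copy();mid[2]=.45
p1,r1=rows(p0,r0,pu,r0,5)
p2,r2=rows(p1,r1,mid,rt,20)
rows(p2,r2,pre,rt,6)
E
```

```text
tube [0.65510752 0.22519176 1.49082542] 85.41800468585079 [ -8.77536097  13.99471249 -16.24900718   9.03169217]
tube [0.65510752 0.22519176 1.49082474] 85.4179657247002 [ -8.77541296  13.9946825  -16.2489759    9.0317444 ]
0.51 186 202 298 305
0.5 250 255 145 162
0.48 330 355 210 227
0.19 295 323 283 324
tcp [ 0.48343655 -0.28515406  0.03943611] pre [ 0.4901531  -0.35365474  0.13773436]
max/row [0.048 0.   ]
[[0.0, -0.0, -0.048], [0.0, -0.0, -0.048], [0.0, -0.0, -0.048], [0.0, -0.0, -0.048], [0.0, -0.0, -0.048]] 
 [[0.0, 0.0, 0.0], [0.0, 0.0, 0.0], [0.0, 0.0, 0.0], [0.0, 0.0, 0.0], [0.0, 0.0, 0.0]]
max/row [0.0433 3.3553]
[[-0.0312, 0.0298, 0.0008], [-0.0297, 0.0313, -0.0005], [-0.0282, 0.0327, -0.0018], [-0.0264, 0.034, -0.0032], [-0.0248, 0.0351, -0.0045], [-0.0228, 0.0361, -0.0059], [-0.021, 0.0371, -0.0073], [-0.0191, 0.0377, -0.0086], [-0.017, 0.0385, -0.0099], [-0.0149, 0.0389, -0.0113]] 
 [[0.0279, 0.0155, 0.049], [0.0278, 0.0154, 0.049], [0.0278, 0.0155, 0.0491], [0.0279, 0.0154, 0.049], [0.0279, 0.0155, 0.049], [0.0278, 0.0154, 0.049], [0.0279, 0.0155, 0.0491], [0.0278, 0.01
[... 159 characters left out ...]
0395, -0.0163], [-0.0042, 0.0392, -0.0175], [-0.002, 0.0389, -0.0187], [0.0002, 0.0384, -0.0197], [0.0024, 0.0378, -0.0207], [0.0045, 0.037, -0.0218], [0.0067, 0.0361, -0.0227]] 
 [[0.0278, 0.0154, 0.049], [0.0279, 0.0155, 0.0491], [0.0279, 0.0154, 0.049], [0.0278, 0.0155, 0.049], [0.0279, 0.0154, 0.049], [0.0278, 0.0155, 0.0491], [0.0279, 0.0155, 0.049], [0.0278, 0.0154, 0.049], [0.0279, 0.0155, 0.049], [0.0278, 0.0154, 0.049]]
max/row [0.0521 0.    ]
[[0.0, 0.0299, 0.0426], [0.0, 0.0298, 0.0427], [0.0, 0.0299, 0.0426], [0.0, 0.0298, 0.0426], [0.0, 0.0299, 0.0427], [0.0, 0.0298, 0.0426]] 
 [[0.0, 0.0, 0.0], [0.0, 0.0, 0.0], [0.0, 0.0, 0.0], [0.0, 0.0, 0.0], [0.0, 0.0, 0.0], [0.0, 0.0, 0.0]]
```

>>> carry_out:
  translation:
    - [0,0,-0.048]
    - [0,0,-0.048]
    - [0,0,-0.048]
    - [0,0,-0.048]
    - [0,0,-0.048]
    - [-0.031,0.03,0.001]
    - [-0.03,0.031,0]
    - [-0.028,0.033,-0.002]
    - [-0.026,0.034,-0.003]
    - [-0.025,0.035,-0.004]
  turn:
    - [0,0,0]
    - [0,0,0]
    - [0,0,0]
    - [0,0,0]
    - [0,0,0]
    - [0.028,0.0155,0.049]
    - [0.028,0.0155,0.049]
    - [0.028,0.0155,0.049]
    - [0.028,0.0155,0.049]
    - [0.028,0.0155,0.049]
  gripper: [-1,-1,-1,-1,-1,-1,-1,-1,-1,-1]

```text
time: 3.0
tool_pos: [0.2974, 0.2632, 0.4614]
tool_rot: [-2.993, -0.061, 0.86]
contact_force: [1.0, 0.4, 0.2]
opening: 0.0919
```

>>> carry_out:
  translation:
    - [-0.023,0.036,-0.006]
    - [-0.021,0.037,-0.007]
    - [-0.019,0.038,-0.009]
    - [-0.017,0.038,-0.01]
    - [-0.015,0.039,-0.011]
    - [-0.013,0.039,-0.013]
    - [-0.011,0.039,-0.014]
    - [-0.009,0.04,-0.015]
    - [-0.006,0.04,-0.016]
    - [-0.004,0.039,-0.017]
  turn:
    - [0.028,0.0155,0.049]
    - [0.028,0.0155,0.049]
    - [0.028,0.0155,0.049]
    - [0.028,0.0155,0.049]
    - [0.028,0.0155,0.049]
    - [0.028,0.0155,0.049]
    - [0.028,0.0155,0.049]
    - [0.028,0.0155,0.049]
    - [0.028,0.0155,0.049]
    - [0.028,0.0155,0.049]
  gripper: [-1,-1,-1,-1,-1,-1,-1,-1,-1,-1]

```text
time: 4.0
tool_pos: [0.4258, -0.1492, 0.452]
tool_rot: [-2.675, -0.059, 0.345]
contact_force: [0.8, 0.3, 0.7]
opening: 0.0917
```

>>> carry_out:
  translation:
    - [-0.002,0.039,-0.019]
    - [0,0.038,-0.02]
    - [0.002,0.038,-0.021]
    - [0.005,0.037,-0.022]
    - [0.007,0.036,-0.023]
    - [0,0,0]
  turn:
    - [0.028,0.0155,0.049]
    - [0.028,0.0155,0.049]
    - [0.028,0.0155,0.049]
    - [0.028,0.0155,0.049]
    - [0.028,0.0155,0.049]
    - [0,0,0]
  gripper: [-1,-1,-1,-1,-1,-1]

```text
time: 4.6
tool_pos: [0.4902, -0.3463, 0.4437]
tool_rot: [-2.528, -0.003, 0.106]
contact_force: [0.6, -0.5, -0.7]
opening: 0.0917
```

```bash
python3 - <<'E'
from h import *
p0,r0=pose(robot.observe());print(robot.observe()['qpos'])
rt=fr(95.6,35);tcp=np.array([.4845,-.296,.055])+.019*rt.as_matrix()[:,2]
p1,r1=rows(p0,r0,tcp-.10*rt.as_matrix()[:,2],rt,7)
p=read_camera('top')
for k in('reacher_grip','reacher_jaws','jaw_l'):
    for g in nets.tip_of(p,k)[:2]: print(k,g['score'],onz(p,g['pixel'],.055 if 'grip' in k else .018))
E
```

```text
[-0.90872437  0.82954183  0.24738985  0.55991098  2.52715369 -0.62839498]
max/row [0.0461 0.0764]
[[-0.0002, 0.026, 0.038], [-0.0003, 0.0261, 0.038], [-0.0002, 0.026, 0.038], [-0.0001, 0.026, 0.038], [-0.0002, 0.026, 0.038], [-0.0002, 0.0259, 0.038], [-0.0001, 0.026, 0.0381]] 
 [[-0.0004, 0.0003, 0.0012], [-0.0005, 0.0003, 0.0011], [-0.0004, 0.0004, 0.0012], [-0.0004, 0.0003, 0.0011], [-0.0004, 0.0003, 0.0012], [-0.0005, 0.0003, 0.0012], [-0.0004, 0.0003, 0.0011]]
reacher_grip 0.9 [[ 0.4936389 -0.2960043  0.055    ]]
reacher_jaws 0.9 [[ 0.46564851 -0.10274637  0.018     ]]
jaw_l 0.44 [[ 0.45814161 -0.16482241  0.018     ]]
jaw_l 0.38 [[ 0.4786433  -0.15328052  0.018     ]]
```

>>> carry_out:
  translation:
    - [0,0.026,0.038]
    - [0,0.026,0.038]
    - [0,0.026,0.038]
    - [0,0.026,0.038]
    - [0,0.026,0.038]
    - [0,0.026,0.038]
    - [0,0.026,0.038]
    - [0,0,0]
  turn:
    - [0,0,0.0012]
    - [0,0,0.0012]
    - [0,0,0.0012]
    - [0,0,0.0012]
    - [0,0,0.0012]
    - [0,0,0.0012]
    - [0,0,0.0012]
    - [0,0,0]
  gripper: [-1,-1,-1,-1,-1,-1,-1,-1]

```text
time: 5.6
tool_pos: [0.4886, -0.3342, 0.129]
tool_rot: [-2.527, 0.002, 0.106]
contact_force: [-0.2, 0.1, -0.3]
opening: 0.0918
```

```bash
python3 - <<'E'
from h import *
p0,r0=pose(robot.observe());print(p0,robot.observe()['qpos'])
G=np.array([.486,-.296])
rt=fr(95.8,35);tcp=np.array([*G,.055])+.019*rt.as_matrix()[:,2]
rows(p0,r0,tcp,rt,4)
p=read_camera('scene'); 
a=p['img'][230:350,120:280].copy(); a=cv2.resize(a,None,fx=5,fy=5,interpolation=cv2.INTER_CUBIC)
# predicted plates
f=np.array([np.cos(np.radians(95.8)),np.sin(np.radians(95.8)),0]);l=np.array([-f[1],f[0],0])
def w(x,y,z): return np.array([*G,0])+x*f+y*l+[0,0,z]
P=[w(.022,.03,.023),w(-.023,.03,.09),w(.022,-.03,.023),w(-.023,-.03,.09),w(.19,0,.018),w(.121,.026,.02),w(.121,-.026,.02),w(.205,.041,.018),w(.205,-.041,.018)]
for u in (proj(p,P)-[120,230])*5: cv2.circle(a,tuple(int(v) for v in u),4,(255,0,0),1)
save(a,'pre.png')
E
```

```text
[ 0.48855435 -0.33424374  0.12895309] [-0.89885366  0.84412676  1.06638541  0.31862466  1.75914227 -1.02883885]
max/row [0.0256 0.0884]
[[0.0004, 0.0028, 0.0254], [0.0004, 0.0029, 0.0254], [0.0004, 0.0028, 0.0253], [0.0004, 0.0028, 0.0254]] 
 [[-0.0009, 0.0011, 0.0006], [-0.0008, 0.0011, 0.0005], [-0.0009, 0.0011, 0.0006], [-0.0008, 0.001, 0.0005]]
```

View pics/pre.png

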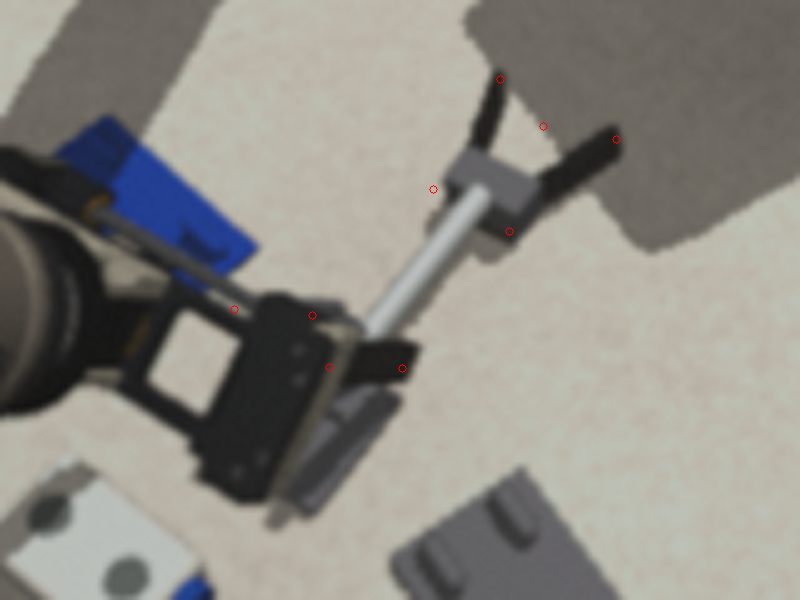

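The predicted jaw tips at (500,79) and (617,139) land on the real ones, and the gripper is above the grip. I'll descend and take hold.

>>> carry_out:
  translation:
    - [0.0004,0.003,0.025]
    - [0.0004,0.003,0.025]
    - [0.0004,0.003,0.025]
    - [0.0004,0.002,0.026]
    - [0,0,0]
    - [0,0,0]
  turn:
    - [-0.001,0.001,0.0005]
    - [-0.001,0.001,0.0005]
    - [-0.001,0.001,0.0005]
    - [-0.001,0.001,0.0005]
    - [0,0,0]
    - [0,0,0]
  gripper: [-1,-1,-1,-1,-1,-1]

```text
time: 6.25
tool_pos: [0.4889, -0.2904, 0.0458]
tool_rot: [-2.542, -0.008, 0.1]
contact_force: [0.5, -0.7, 0.6]
opening: 0.0917
```

>>> carry_out:
  translation:
    - [0,0,0]
    - [0,0,0]
    - [0,0,0]
    - [0,0,0]
    - [0,0,0]
    - [0,0,0]
    - [0,0,0]
    - [0,0,0]
  turn:
    - [0,0,0]
    - [0,0,0]
    - [0,0,0]
    - [0,0,0]
    - [0,0,0]
    - [0,0,0]
    - [0,0,0]
    - [0,0,0]
  gripper: [-0.4,-0.3,-0.26,-0.26,-0.26,-0.26,-0.26,-0.26]
  squeeze: 20

```text
time: 7.05
tool_pos: [0.4873, -0.2897, 0.0425]
tool_rot: [-2.538, -0.005, 0.1]
contact_force: [-2.7, -1.9, 2.9]
opening: 0.0578
```

>>> carry_out:
  translation:
    - [0,-0.003,-0.004]
    - [0,-0.003,-0.004]
    - [0,-0.003,-0.004]
    - [0,-0.003,-0.004]
    - [0,0,0]
  turn:
    - [0,0,0]
    - [0,0,0]
    - [0,0,0]
    - [0,0,0]
    - [0,0,0]
  gripper: [-0.26,-0.26,-0.26,-0.26,-0.26]

```text
time: 7.55
tool_pos: [0.4879, -0.2889, 0.0631]
tool_rot: [-2.539, -0.006, 0.1]
contact_force: [0.8, -0.5, -2.2]
opening: 0.0578
```

```bash
python3 - <<'E'
from h import *
o=robot.observe();p0,r0=pose(o);print(p0,o['tool_rot'],o['opening'],o['contact_force'],o['torque'])
t=read_camera('top');p=read_camera('scene')
for n,v in(('t',t),('s',p)):
  for g in nets.tip_of(v,'reacher_jaws')[:1]: print(n,g['score'],g['pixel'],onz(v,g['pixel'],.034))
a=p['img'][230:350,120:280].copy(); A=cv2.resize(a,None,fx=4,fy=4,interpolation=cv2.INTER_CUBIC)
# tube model overlay
b=p['img'][185:245,310:375].copy(); s=5;B=cv2.resize(b,None,fx=s,fy=s,interpolation=cv2.INTER_CUBIC)
an=np.linspace(0,2*np.pi,40)
for q,col in(([.6551,.2252,85.4],(255,0,0)),([.6545,.229,80],(0,160,0))):
    y=np.radians(q[2]);f=np.array([np.cos(y),np.sin(y),0]);l=np.array([-f[1],f[0],0])
    for e in(-1,-.65,1):
        X=np.array([q[0],q[1],.015])+e*.0575*f+.015*(np.cos(an)[:,None]*l+np.sin(an)[:,None]*np.array([0,0,1.]))
        cv2.polylines(B,[((proj(p,X)-[310,185])*s+s/2).astype(int)],True,col,1)
H=np.zeros((480,640,3),np.uint8);H[:]=A
save(H,'lift.png'); save(cv2.resize(B,None,fx=2,fy=2),'tubefit.png')
E
```

```text
[ 0.48789981 -0.28891202  0.06313729] [-2.53899555 -0.0062083   0.09960467] 0.05784027036689983 [ 0.77967953 -0.48509662 -2.20325881] [-0.69593586 -0.02079083 -0.02476431]
t 0.93 [280.6, 216.0] [[ 0.45763706 -0.1042162   0.034     ]]
s 0.58 [229.4, 250.7] [[ 0.46627295 -0.1016041   0.034     ]]
```

View pics/tubefit.png

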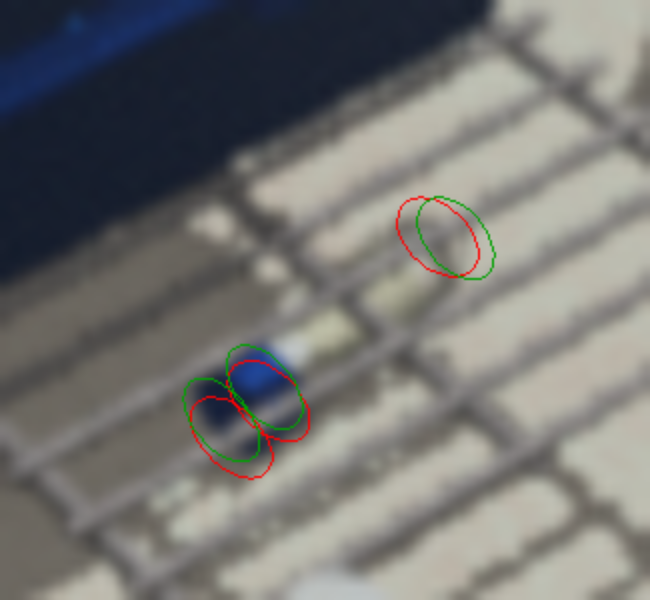

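The tube model at yaw about 80° fits the cap at (240,400) and the far end at (450,235). The reacher is lifted, as the wrist reads about its weight. I'll plan the pre-insertion pose at yaw 75° so the gripper body clears the bottle.

```bash
cat > ins.py <<'E'
from h import *
FW,LF=.0055,-.003   # tcp offset from reacher effective origin
def tcp_for(org,yaw,z,lean=34.5):
    y=np.radians(yaw);f=np.array([np.cos(y),np.sin(y)]);l=np.array([-f[1],f[0]])
    return np.array([*(np.array(org)+FW*f+LF*l),z]),fr(yaw,lean)
E
python3 - <<'E'
from ins import *
o=robot.observe();p0,r0=pose(o)
p1,r1=tcp_for((.557,-.142),75,.058); print(p1)
rows(p0,r0,p1,r1,6)
E
```

```text
[ 0.56132128 -0.13746387  0.058     ]
max/row [0.0281 3.4532]
[[0.0147, -0.0192, 0.0142], [0.0133, -0.0199, 0.0146], [0.0118, -0.0205, 0.0151], [0.0102, -0.0211, 0.0154], [0.0087, -0.0216, 0.0157], [0.007, -0.022, 0.0159]] 
 [[-0.0005, 0.0335, 0.0501], [-0.0004, 0.0334, 0.05], [-0.0005, 0.0335, 0.0501], [-0.0004, 0.0335, 0.05], [-0.0005, 0.0334, 0.0501], [-0.0005, 0.0335, 0.05]]
```

>>> carry_out:
  translation:
    - [0.0147,-0.019,0.014]
    - [0.0133,-0.02,0.0147]
    - [0.0118,-0.0205,0.015]
    - [0.0102,-0.021,0.0154]
    - [0.0087,-0.0216,0.0157]
    - [0.007,-0.022,0.016]
    - [0,0,0]
    - [0,0,0]
  turn:
    - [-0.0005,0.0335,0.05]
    - [-0.0005,0.0335,0.05]
    - [-0.0005,0.0335,0.05]
    - [-0.0005,0.0335,0.05]
    - [-0.0005,0.0335,0.05]
    - [-0.0005,0.0335,0.05]
    - [0,0,0]
    - [0,0,0]
  gripper: [-0.26,-0.26,-0.26,-0.26,-0.26,-0.26,-0.24,-0.24]

```text
time: 8.55
tool_pos: [0.5612, -0.1373, 0.0581]
tool_rot: [-2.54, -0.0, -0.26]
contact_force: [-0.9, 0.3, -2.5]
opening: 0.0574
```

```bash
python3 - <<'E'
from ins import *
o=robot.observe();p0,r0=pose(o);print(p0,o['tool_rot'],o['opening'],o['contact_force'],o['qpos'])
t=read_camera('top');p=read_camera('scene')
zj=.018+p0[2]-.0425
for n,v in(('t',t),('s',p)):
  for k in('reacher_jaws','jaw_l'):
   for g in nets.tip_of(v,k)[:2]: print(n,k,g['score'],g['pixel'],onz(v,g['pixel'],zj))
A=cv2.resize(p['img'][170:330,200:400],None,fx=4,fy=3.75,interpolation=cv2.INTER_CUBIC)
def w(x,y,z):
    fy=np.radians(75);f=np.array([np.cos(fy),np.sin(fy),0]);l=np.array([-f[1],f[0],0]);g=p0-[0,0,p0[2]]-FW*f-LF*l
    return g+x*f+y*l+[0,0,z+p0[2]-.0425]
for u in (proj(p,[w(.19,0,.018),w(.205,.034,.018),w(.205,-.034,.018),w(.14,0,.03)])-[200,170])*[4,3.75]: cv2.circle(A,tuple(int(v) for v in u),4,(255,0,0),1)
save(A,'prein.png')
E
```

```text
[ 0.56120988 -0.13727963  0.05810872] [-2.54007090e+00 -4.04115626e-04 -2.59590372e-01] 0.057364318524520286 [-0.9448847   0.32902406 -2.45195899] [-0.67099716  0.72790094  1.54422584  0.58949506  1.20325485 -0.72262744]
t reacher_jaws 0.59 [237.8, 171.3] [[0.60098278 0.03873809 0.03360872]]
t jaw_l 0.52 [246.3, 127.2] [[0.74982038 0.01464711 0.03360872]]
t jaw_l 0.49 [252.3, 176.7] [[ 0.58423241 -0.00923357  0.03360872]]
s reacher_jaws 0.98 [303.5, 246.0] [[0.62466536 0.04237211 0.03360872]]
s reacher_jaws 0.63 [289.7, 232.1] [[0.56320214 0.06126293 0.03360872]]
s jaw_l 0.6 [290.9, 254.0] [[ 0.61215759 -0.0035908   0.03360872]]
s jaw_l 0.59 [278.4, 248.1] [[ 0.57170603 -0.00815785  0.03360872]]
```

View pics/prein.png

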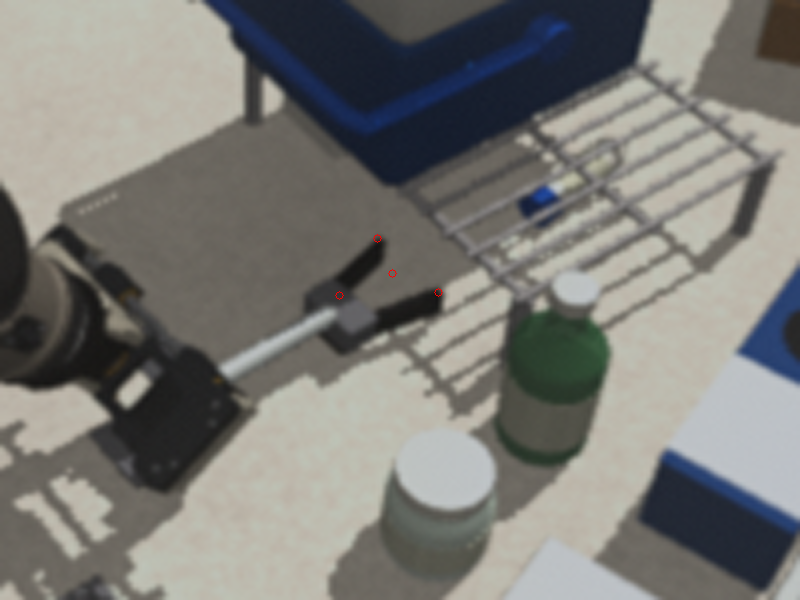

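Jaw tips at (382,242) and (438,300) in the crop are within about 3 mm of the prediction, so I'll use the nominal offsets. The way in is clear.

```bash
sed -i 's/^FW,LF=.*/FW,LF=.0085,.001/' ins.py; python3 - <<'E'
from ins import *
o=robot.observe();p0,r0=pose(o)
f=np.array([np.cos(np.radians(75)),np.sin(np.radians(75))])
g=np.array([.6011,.0225])
p1,r1=tcp_for(g-.14*f,75,.046);p1,r1=rows(p0,r0,p1,r1,3)
p2,r2=tcp_for(g,75,.046);print(p2);rows(p1,r1,p2,r2,7)
E
```

```text
max/row [0.0123 0.0256]
[[-0.0014, -0.0072, 0.0098], [-0.0015, -0.0072, 0.0098], [-0.0014, -0.0071, 0.0098]] 
 [[0.0001, -0.0003, -0.0001], [0.0002, -0.0004, -0.0], [0.0001, -0.0003, -0.0001]]
[0.60233404 0.03096919 0.046     ]
max/row [0.0201 0.    ]
[[-0.0, -0.0165, 0.0113], [-0.0, -0.0165, 0.0114], [-0.0, -0.0165, 0.0113], [-0.0, -0.0165, 0.0113], [-0.0, -0.0164, 0.0113], [-0.0, -0.0165, 0.0114], [-0.0, -0.0165, 0.0113]] 
 [[0.0, 0.0, 0.0], [0.0, 0.0, 0.0], [0.0, 0.0, 0.0], [0.0, 0.0, 0.0], [0.0, 0.0, 0.0], [0.0, 0.0, 0.0], [0.0, 0.0, 0.0]]
```

>>> carry_out:
  translation:
    - [-0.0015,-0.007,0.01]
    - [-0.0015,-0.007,0.01]
    - [-0.0015,-0.007,0.01]
    - [0,-0.0165,0.0113]
    - [0,-0.0165,0.0113]
    - [0,-0.0165,0.0113]
    - [0,-0.0165,0.0113]
    - [0,0,0]
  turn:
    - [0,0,0]
    - [0,0,0]
    - [0,0,0]
    - [0,0,0]
    - [0,0,0]
    - [0,0,0]
    - [0,0,0]
    - [0,0,0]
  gripper: [-0.24,-0.24,-0.24,-0.24,-0.24,-0.24,-0.24,-0.24]

```text
time: 9.65
tool_pos: [0.5861, -0.0225, 0.0452]
tool_rot: [-2.539, 0.001, -0.258]
contact_force: [0.2, -0.3, -2.9]
opening: 0.057
```

```bash
python3 - <<'E'
from ins import *
o=robot.observe();p0,r0=pose(o);print(p0,o['tool_rot'],o['contact_force'])
p2,r2=tcp_for((.6011,.0225),75,.046);rows(p0,r0,p2,r2,4)
p=read_camera('scene')
A=cv2.resize(p['img'][170:290,260:420],None,fx=5,fy=5,interpolation=cv2.INTER_CUBIC)
save(A,'in1.png')
E
```

```text
[ 0.58606094 -0.02250275  0.04517779] [-2.53867929e+00  1.07699542e-03 -2.57861296e-01] [ 0.20129876 -0.28294918 -2.89931105]
max/row [0.014 0.062]
[[0.0005, -0.0116, 0.0077], [0.0005, -0.0116, 0.0078], [0.0005, -0.0117, 0.0077], [0.0005, -0.0116, 0.0078]] 
 [[-0.0002, 0.0008, 0.0007], [-0.0002, 0.0008, 0.0006], [-0.0002, 0.0007, 0.0007], [-0.0002, 0.0008, 0.0006]]
```

View pics/in1.png

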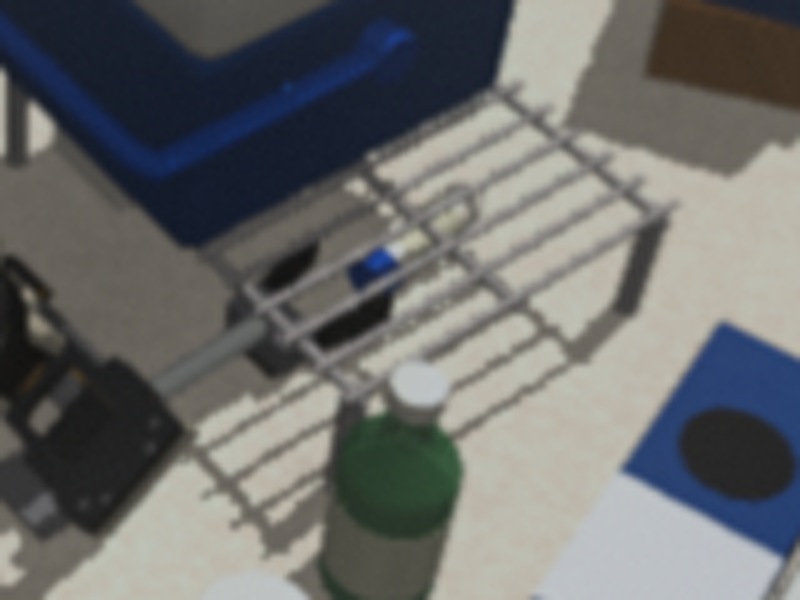

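The left jaw tip is at (318,245), the right at (395,300), and the cap end is centred between them at (355,275). I'll go on in and squeeze.

>>> carry_out:
  translation:
    - [0.0005,-0.0116,0.0078]
    - [0.0005,-0.0116,0.0078]
    - [0.0005,-0.0116,0.0078]
    - [0.0005,-0.0116,0.0078]
    - [0,0,0]
    - [0,0,0]
  turn:
    - [0,0,0]
    - [0,0,0]
    - [0,0,0]
    - [0,0,0]
    - [0,0,0]
    - [0,0,0]
  gripper: [-0.24,-0.24,-0.24,-0.24,-0.24,-0.24]

```text
time: 10.3
tool_pos: [0.603, 0.0278, 0.0459]
tool_rot: [-2.54, -0.001, -0.261]
contact_force: [-0.7, -1.2, -1.5]
opening: 0.0569
```

>>> carry_out:
  translation:
    - [0,0,0]
    - [0,0,0]
    - [0,0,0]
    - [0,0,0]
    - [0,0,0]
    - [0,0,0]
    - [0,0,0]
    - [0,0,0]
  turn:
    - [0,0,0]
    - [0,0,0]
    - [0,0,0]
    - [0,0,0]
    - [0,0,0]
    - [0,0,0]
    - [0,0,0]
    - [0,0,0]
  gripper: [-0.2,-0.17,-0.14,-0.1,-0.05,0,0,0]
  squeeze: 26

```text
time: 11.1
tool_pos: [0.6031, 0.0272, 0.046]
tool_rot: [-2.54, -0.001, -0.262]
contact_force: [-0.1, 0.0, -2.6]
opening: 0.0522
```

```bash
python3 - <<'E'
from ins import *
o=robot.observe();p0,r0=pose(o);print(p0,o['tool_rot'],o['contact_force'],o['opening'])
p=read_camera('scene')
A=cv2.resize(p['img'][170:290,260:420],None,fx=5,fy=5,interpolation=cv2.INTER_CUBIC)
save(A,'in2.png')
E
```

```text
[0.60308194 0.02724807 0.04602656] [-2.53979698e+00 -7.92756615e-04 -2.61772583e-01] [-0.10028488  0.03942592 -2.58358334] 0.05216880077570573
```

View pics/in2.png

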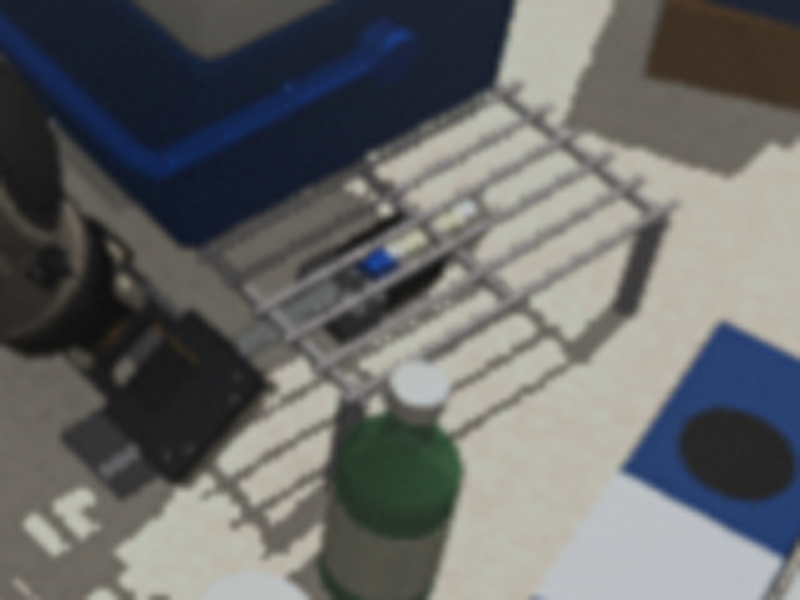

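The opening reads 52.2 mm, which matches 30 mm in the jaws, and the picture shows the cap held between them at (375,262). I'll draw it straight out.

>>> carry_out:
  translation:
    - [0,0.0082,-0.0057]
    - [0,0.0165,-0.0113]
    - [0,0.0247,-0.017]
    - [0,0.0247,-0.017]
    - [0,0.0247,-0.017]
    - [0,0.0247,-0.017]
    - [0,0.0247,-0.017]
    - [0,0.0247,-0.017]
    - [0,0.0247,-0.017]
    - [0,0.0247,-0.017]
  turn:
    - [0,0,0]
    - [0,0,0]
    - [0,0,0]
    - [0,0,0]
    - [0,0,0]
    - [0,0,0]
    - [0,0,0]
    - [0,0,0]
    - [0,0,0]
    - [0,0,0]
  gripper: [0,0,0,0,0,0,0,0,0,0]

```text
time: 12.15
tool_pos: [0.5324, -0.2352, 0.0462]
tool_rot: [-2.54, -0.001, -0.262]
contact_force: [0.5, -0.3, -3.5]
opening: 0.0522
```

>>> carry_out:
  translation:
    - [0,0.0165,-0.0113]
    - [0,0.0165,-0.0113]
    - [0,0,0]
    - [0,0,0]
  turn:
    - [0,0,0]
    - [0,0,0]
    - [0,0,0]
    - [0,0,0]
  gripper: [0,0,0,0]

```text
time: 12.55
tool_pos: [0.5227, -0.2721, 0.0461]
tool_rot: [-2.539, -0.0, -0.262]
contact_force: [0.0, 0.4, -3.0]
opening: 0.052
```

```bash
python3 - <<'E'
from ins import *
o=robot.observe();p0,r0=pose(o);print(p0,o['tool_rot'],o['contact_force'],o['opening'])
p=read_camera('scene');save(cv2.resize(p['img'][200:360,130:350],None,fx=3.5,fy=3.5,interpolation=cv2.INTER_CUBIC),'out1.png')
E
```

```text
[ 0.52272084 -0.27209276  0.04606908] [-2.53940881e+00 -4.18682662e-04 -2.62367376e-01] [ 0.01574816  0.39999469 -3.00027993] 0.05195394332349109
```

View pics/out1.png

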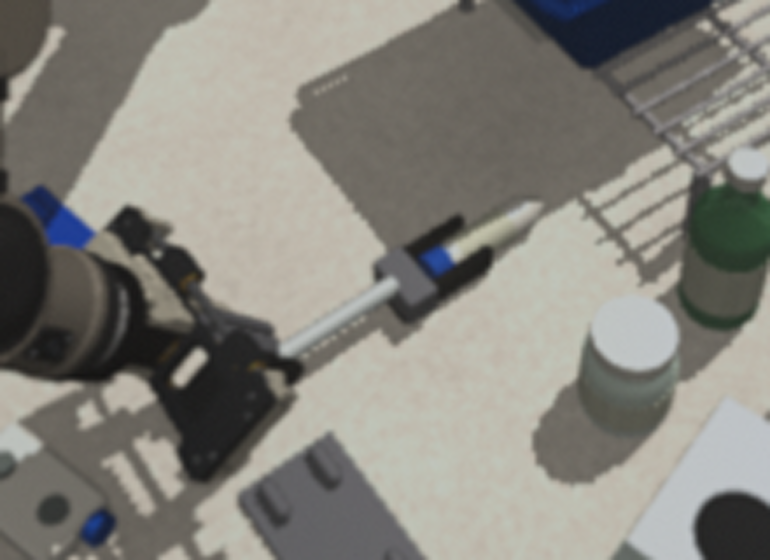

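The tube is straight in the jaws on open bench, with its cap at (437,260), its tip at (540,205) and the mouth well behind. I'll lower the reacher, let go and back off.

>>> carry_out:
  translation:
    - [0,0.001,0.0015]
    - [0,0.001,0.0015]
    - [0,0,0]
    - [0,0,0]
    - [0,0,0]
    - [0,0,0]
    - [0,0,0]
    - [0,0,0]
    - [0,0,0]
    - [0,0,0]
  turn:
    - [0,0,0]
    - [0,0,0]
    - [0,0,0]
    - [0,0,0]
    - [0,0,0]
    - [0,0,0]
    - [0,0,0]
    - [0,0,0]
    - [0,0,0]
    - [0,0,0]
  gripper: [0,0,0,-0.14,-0.17,-0.2,-0.23,-0.26,-0.3,-0.35]

```text
time: 13.6
tool_pos: [0.5228, -0.272, 0.0427]
tool_rot: [-2.54, -0.001, -0.262]
contact_force: [-1.5, 0.7, 0.5]
opening: 0.0614
```

>>> carry_out:
  translation:
    - [0,0,0]
    - [0,0,0]
    - [0,0,0]
    - [0,0,-0.01]
    - [0,0,-0.025]
    - [0,0,-0.035]
    - [0,0,-0.045]
    - [0,0,-0.045]
    - [0,0,0]
  turn:
    - [0,0,0]
    - [0,0,0]
    - [0,0,0]
    - [0,0,0]
    - [0,0,0]
    - [0,0,0]
    - [0,0,0]
    - [0,0,0]
    - [0,0,0]
  gripper: [-0.5,-0.7,-1,-1,-1,-1,-1,-1,-1]

```text
time: 14.5
tool_pos: [0.4996, -0.3645, 0.1802]
tool_rot: [-2.547, -0.009, -0.265]
contact_force: [0.7, -0.2, 0.4]
opening: 0.0917
```

```bash
python3 - <<'E'
from ins import *
o=robot.observe();p0,r0=pose(o);print(p0,o['tool_rot'],o['contact_force'],o['opening'],o['qpos'])
p=read_camera('scene');t=read_camera('top')
for n,v in(('s',p),('t',t)):
  for g in nets.tip_of(v,'tube')[:3]: print(n,g['score'],g['pixel'],onz(v,g['pixel'],.015))
S=cv2.resize(p['img'][215:310,210:310],None,fx=4,fy=4,interpolation=cv2.INTER_CUBIC)
T=cv2.resize(t['img'][150:245,220:320],None,fx=4,fy=4,interpolation=cv2.INTER_CUBIC)
save(np.hstack([S,cv2.convertScaleAbs(T,alpha=1.5)]),'out2.png')
E
```

```text
[ 0.49961552 -0.36446682  0.1802239 ] [-2.54749658 -0.0094226  -0.26471791] [ 0.6958099  -0.22141311  0.39422862] 0.09165039445492174 [-0.98075637  0.74761861  1.10521376  0.44488289  1.68770087 -0.75698063]
s 0.7 [272.1, 266.7] [[ 0.58822171 -0.06042631  0.015     ]]
s 0.52 [247.7, 155.8] [[0.2210059  0.28431608 0.015     ]]
s 0.43 [205.3, 317.2] [[ 0.54574887 -0.28850703  0.015     ]]
t 0.81 [156.7, 279.4] [[0.23954995 0.29710621 0.015     ]]
t 0.73 [110.4, 188.3] [[0.53705076 0.46742566 0.015     ]]
t 0.69 [268.2, 179.9] [[ 0.5773402 -0.0621077  0.015    ]]
```

View pics/out2.png

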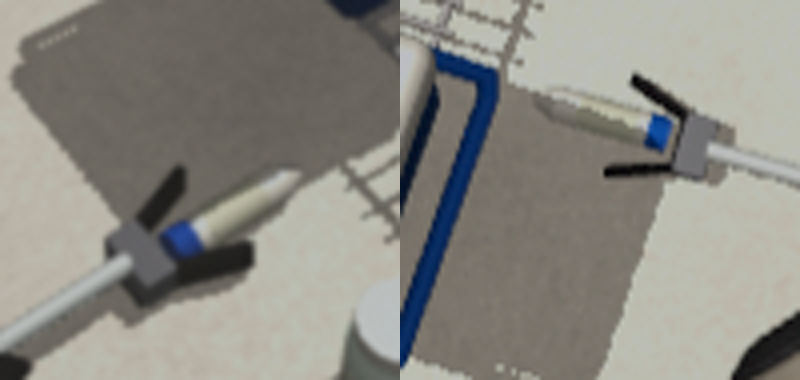

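The tube lies on the bench, cap in the open jaws at scene (252,276) and tip at (284,258). In the top view it runs from (287,183) to (254,174). I've viewed 11 pictures. Next I'll pick up the tube.

```bash
python3 - <<'E'
from ins import *
p=read_camera('scene');t=read_camera('top')
C=[]
for v,a,b in((p,[252.5,275.75],[284.5,258.25]),(t,[287,183.5],[254.25,174.25])):
    e=onz(v,[a,b],.015);d=e[1]-e[0];print(e[:,:2],np.linalg.norm(d),np.degrees(np.arctan2(d[1],d[0])),e.mean(0));C.append(e.mean(0))
c=np.mean(C,0);c[:2]+=.006*np.array([.259,.966]);print(c)
o=robot.observe();p0,r0=pose(o)
rt=fr(75,0)
p1,r1=rows(p0,r0,np.array([c[0],c[1],.16]),rt,10)
E
```

```text
[[ 0.56325339 -0.1178444 ]
 [ 0.59899378 -0.0150889 ]] 0.10879369778650438 70.82131831997849 [ 0.58112359 -0.06646665  0.015     ]
[[ 0.56682904 -0.12468185]
 [ 0.59513089 -0.01544711]] 0.11284157767842125 75.47452356822883 [ 0.58097996 -0.07006448  0.015     ]
[ 0.58260578 -0.06246957  0.015     ]
max/row [0.0309 3.4607]
[[0.0004, -0.0245, 0.0185], [0.0005, -0.0257, 0.0171], [0.0004, -0.0266, 0.0154], [0.0004, -0.0274, 0.0138], [0.0004, -0.0283, 0.0122], [0.0004, -0.029, 0.0104], [0.0005, -0.0295, 0.0086], [0.0004, -0.03, 0.0069], [0.0004, -0.0303, 0.005], [0.0004, -0.0306, 0.0032]] 
 [[-0.0604, 0.0002, 0.0], [-0.0603, 0.0002, 0.0001], [-0.0604, 0.0002, 0.0], [-0.0604, 0.0002, 0.0001], [-0.0604, 0.0001, 0.0], [-0.0603, 0.0002, 0.0001], [-0.0604, 0.0002, 0.0], [-0.0604, 0.0002, 0.0001], [-0.0604, 0.0002, 0.0], [-0.0603, 0.0002, 0.0001]]
```

>>> carry_out:
  translation:
    - [0.0004,-0.0245,0.0185]
    - [0.0004,-0.0257,0.017]
    - [0.0004,-0.0266,0.0154]
    - [0.0004,-0.0274,0.0138]
    - [0.0004,-0.0283,0.0122]
    - [0.0004,-0.029,0.0104]
    - [0.0004,-0.0295,0.0086]
    - [0.0004,-0.03,0.0069]
    - [0.0004,-0.0303,0.005]
    - [0.0004,-0.0306,0.003]
  turn:
    - [-0.0604,0,0]
    - [-0.0604,0,0]
    - [-0.0604,0,0]
    - [-0.0604,0,0]
    - [-0.0604,0,0]
    - [-0.0604,0,0]
    - [-0.0604,0,0]
    - [-0.0604,0,0]
    - [-0.0604,0,0]
    - [-0.0604,0,0]
  gripper: [-1,-1,-1,-0.8,-0.6,-0.4,-0.4,-0.4,-0.4,-0.4]

```text
time: 15.8
tool_pos: [0.5823, -0.0617, 0.1601]
tool_rot: [3.137, 0.0, -0.261]
contact_force: [0.7, -0.2, -0.0]
opening: 0.0641
```

```bash
python3 - <<'E'
from ins import *
o=robot.observe();p0,r0=pose(o);print(p0,o['tool_rot'],o['opening'],o['qpos'])
rows(p0,r0,np.array([.5825,-.0625,.005]),fr(75,0),5)
E
```

```text
[ 0.58230647 -0.06169758  0.16012423] [ 3.13709553e+00  4.41713400e-04 -2.60715545e-01] 0.06411770136067346 [-0.23394893  0.50986007  1.44850274 -0.00484177  1.18379585  0.02859424]
max/row [0.0311 0.0547]
[[0.0001, 0.0, 0.031], [0.0001, 0.0, 0.0311], [0.0001, 0.0001, 0.031], [0.0001, 0.0001, 0.031], [0.0, 0.0001, 0.031]] 
 [[0.0009, 0.0001, 0.0002], [0.0009, 0.0001, 0.0002], [0.0009, 0.0001, 0.0003], [0.0009, 0.0001, 0.0002], [0.0009, 0.0, 0.0002]]
```

>>> carry_out:
  translation:
    - [0,0,0.031]
    - [0,0,0.031]
    - [0,0,0.031]
    - [0,0,0.031]
    - [0,0,0.02]
    - [0,0,0.011]
    - [0,0,0]
  turn:
    - [0.001,0,0]
    - [0.001,0,0]
    - [0.001,0,0]
    - [0.001,0,0]
    - [0.001,0,0]
    - [0,0,0]
    - [0,0,0]
  gripper: [-0.4,-0.4,-0.4,-0.4,-0.4,-0.4,-0.4]

```text
time: 16.5
tool_pos: [0.5814, -0.063, 0.004]
tool_rot: [-3.139, 0.003, -0.261]
contact_force: [0.6, 0.1, -0.0]
opening: 0.0646
```

>>> carry_out:
  translation:
    - [0,0,0]
    - [0,0,0]
    - [0,0,0]
    - [0,0,0]
    - [0,0,0]
    - [0,0,0]
    - [0,0,-0.005]
    - [0,0,-0.01]
  turn:
    - [0,0,0]
    - [0,0,0]
    - [0,0,0]
    - [0,0,0]
    - [0,0,0]
    - [0,0,0]
    - [0,0,0]
    - [0,0,0]
  gripper: [0,0.3,0.6,0.6,0.6,0.6,0.6,0.6]
  squeeze: 15

```text
time: 17.3
tool_pos: [0.5821, -0.0636, 0.0206]
tool_rot: [-3.139, 0.001, -0.262]
contact_force: [-0.9, -0.0, -0.7]
opening: 0.0299
```

>>> carry_out:
  translation:
    - [0,0,-0.03]
    - [0,0,-0.04]
    - [0,0,-0.04]
    - [0,0,-0.02]
    - [0,0,0]
  turn:
    - [0,0,0]
    - [0,0,0]
    - [0,0,0]
    - [0,0,0]
    - [0,0,0]
  gripper: [0.6,0.6,0.6,0.6,0.6]

```text
time: 17.8
tool_pos: [0.5845, -0.0645, 0.1552]
tool_rot: [-3.139, -0.008, -0.262]
contact_force: [-0.0, 0.2, -0.5]
opening: 0.0296
```

```bash
python3 - <<'E'
from ins import *
np.set_printoptions(precision=4,suppress=True)
o=robot.observe();p0,r0=pose(o);print(p0,o['tool_rot'],o['opening'])
for n in('top','scene'):
    v=read_camera(n); best=None
    for g in nets.regions_of(v,'cradle'):
        m=onz(v,g['pixel'],.006)[0]
        if abs(m[0]-.646)<.05 and abs(m[1]+.3235)<.05 and best is None: best=g
    # refine on colour: grey-dark plate, tight window, threshold (supersampled)
    im=cv2.cvtColor(v['img'],cv2.COLOR_RGB2GRAY).astype(np.float32)
    c0=proj(v,[[.646,-.3235,.006]])[0].astype(int); x0,y0=c0-45; W=cv2.resize(im[y0:y0+90,x0:x0+90],None,fx=6,fy=6,interpolation=cv2.INTER_CUBIC)
    reg=cv2.dilate(best['region'].astype(np.uint8),np.ones((5,5)))[y0:y0+90,x0:x0+90]; reg=cv2.resize(reg,None,fx=6,fy=6,interpolation=cv2.INTER_NEAREST)
    th,_=cv2.threshold(np.clip(W[reg>0],0,255).astype(np.uint8),0,255,cv2.THRESH_OTSU)
    for nm,M,s in(('net',best['region'][y0:y0+90,x0:x0+90].astype(np.uint8),1),('otsu',((W<th)&(reg>0)).astype(np.uint8),6)):
        cs=max(cv2.findContours(M,cv2.RETR_EXTERNAL,cv2.CHAIN_APPROX_NONE)[0],key=cv2.contourArea).reshape(-1,2)
        q=onz(v,(cs+.5)/s-.5+[x0,y0],.006)[:,:2]
        r=cv2.minAreaRect((q*1000).astype(np.float32)); print(n,nm,round(best['score'],2),r)
    print(onz(v,best['pixel'],.006))
E
```

```text
[ 0.5845 -0.0645  0.1552] [-3.1386 -0.0084 -0.2615] 0.029560781190646767
top net 0.56 ((647.2938842773438, -322.0357666015625), (83.81143188476562, 141.5540771484375), 74.16624450683594)
top otsu 0.56 ((642.7860717773438, -318.9170837402344), (99.4714126586914, 153.32366943359375), 78.43687438964844)
[[ 0.6401 -0.319   0.006 ]]
scene net 0.57 ((647.8558349609375, -324.1079406738281), (82.68608856201172, 145.28282165527344), 74.50563049316406)
scene otsu 0.57 ((642.375, -321.19110107421875), (97.86460876464844, 152.4273681640625), 75.62001037597656)
[[ 0.651  -0.3251  0.006 ]]
```

```bash
python3 - <<'E'
from ins import *
o=robot.observe();p0,r0=pose(o)
p1,r1=rows(p0,r0,np.array([.652,-.3245,.10]),fr(-16,0),14)
E
```

```text
max/row [0.0197 6.5031]
[[0.0097, 0.0167, 0.0035], [0.0115, 0.0155, 0.0034], [0.0132, 0.0141, 0.0035], [0.0146, 0.0125, 0.0035], [0.016, 0.0107, 0.0034], [0.0172, 0.0089, 0.0035], [0.018, 0.0069, 0.0035], [0.0187, 0.0048, 0.0035], [0.0191, 0.0026, 0.0035], [0.0192, 0.0005, 0.0035]] 
 [[-0.0, 0.0003, 0.1135], [-0.0001, 0.0003, 0.1134], [0.0, 0.0002, 0.1135], [-0.0, 0.0003, 0.1134], [-0.0001, 0.0003, 0.1135], [0.0, 0.0003, 0.1134], [-0.0, 0.0002, 0.1135], [-0.0, 0.0003, 0.1135], [-0.0001, 0.0003, 0.1134], [0.0, 0.0003, 0.1135]]
[[0.0193, -0.0017, 0.0035], [0.0188, -0.0039, 0.0035], [0.0184, -0.006, 0.0036], [0.0175, -0.008, 0.0035]] 
 [[-0.0, 0.0003, 0.1134], [-0.0001, 0.0003, 0.1135], [-0.0, 0.0002, 0.1134], [-0.0, 0.0003, 0.1135]]
```

>>> carry_out:
  translation:
    - [0.0097,0.0167,0.0035]
    - [0.0115,0.0155,0.0035]
    - [0.0132,0.0141,0.0035]
    - [0.0146,0.0125,0.0035]
    - [0.016,0.0107,0.0035]
    - [0.0172,0.0089,0.0035]
    - [0.018,0.0069,0.0035]
    - [0.0187,0.0048,0.0035]
    - [0.0191,0.0026,0.0035]
    - [0.0192,0.0005,0.0035]
  turn:
    - [0,0,0.1135]
    - [0,0,0.1135]
    - [0,0,0.1135]
    - [0,0,0.1135]
    - [0,0,0.1135]
    - [0,0,0.1135]
    - [0,0,0.1135]
    - [0,0,0.1135]
    - [0,0,0.1135]
    - [0,0,0.1135]
  gripper: [0.6,0.6,0.6,0.6,0.6,0.6,0.6,0.6,0.6,0.6]

```text
time: 19.0
tool_pos: [0.6322, -0.2506, 0.1131]
tool_rot: [3.14, 0.005, -1.401]
contact_force: [-0.2, -0.3, -0.8]
opening: 0.0295
```

>>> carry_out:
  translation:
    - [0.0193,-0.0017,0.0035]
    - [0.0188,-0.0039,0.0035]
    - [0.0184,-0.006,0.0035]
    - [0.0175,-0.008,0.0035]
    - [0,0,0]
    - [0,0,0]
  turn:
    - [0,0,0.1135]
    - [0,0,0.1135]
    - [0,0,0.1135]
    - [0,0,0.1135]
    - [0,0,0]
    - [0,0,0]
  gripper: [0.6,0.6,0.6,0.6,0.6,0.6]

```text
time: 19.6
tool_pos: [0.6521, -0.3242, 0.0992]
tool_rot: [3.139, 0.004, -1.849]
contact_force: [-1.0, -0.8, -0.0]
opening: 0.0296
```

```bash
python3 - <<'E'
from ins import *
o=robot.observe();p0,r0=pose(o);print(p0,o['tool_rot'],o['opening'],o['qpos'],o['contact_force'])
rows(p0,r0,np.array([.652,-.3245,.04]),fr(-16,0),3)
for n in('top','scene'):
    v=read_camera(n)
    for g in nets.regions_of(v,'tube'):
        c=onz(v,g['pixel'],.1+.015)[0]
        if np.hypot(c[0]-.65,c[1]+.32)<.09:
            ys,xs=np.nonzero(g['region']);q=onz(v,np.c_[xs,ys],.112)[:,:2]*1000
            print(n,g['score'],cv2.minAreaRect(q.astype(np.float32)))
E
```

```text
[ 0.65212879 -0.32418959  0.09924737] [ 3.1389869   0.00410428 -1.84889876] 0.02958745168784752 [-0.56784575  0.82757322  1.01899159  0.0033105   1.29869903  1.28015211] [-1.02826251 -0.80796534 -0.0062156 ]
max/row [0.0198 0.0981]
[[0.0002, -0.0, 0.0197], [0.0002, -0.0001, 0.0198], [0.0001, 0.0, 0.0197]] 
 [[0.0009, 0.0014, 0.0004], [0.0008, 0.0013, 0.0004], [0.0009, 0.0014, 0.0004]]
scene 0.83 ((671.9099731445312, -328.66937255859375), (30.29755210876465, 73.73467254638672), 71.96015930175781)
```

>>> carry_out:
  translation:
    - [0,0,0.02]
    - [0,0,0.02]
    - [0,0,0.018]
    - [0,0,0.012]
    - [0,0,0.008]
    - [0,0,0.006]
    - [0,0,0.003]
    - [0,0,0]
    - [0,0,0]
  turn:
    - [0.001,0.001,0]
    - [0.001,0.001,0]
    - [0,0.001,0]
    - [0,0,0]
    - [0,0,0]
    - [0,0,0]
    - [0,0,0]
    - [0,0,0]
    - [0,0,0]
  gripper: [0.6,0.6,0.6,0.6,0.6,0.6,0.6,0.6,0.6]

```text
time: 20.7
tool_pos: [0.6535, -0.3249, 0.0149]
tool_rot: [-3.138, -0.001, -1.851]
contact_force: [-0.7, -0.8, -0.8]
opening: 0.0294
```

>>> carry_out:
  translation:
    - [0,0,0.002]
    - [0,0,0.001]
    - [0,0,0]
    - [0,0,0]
  turn:
    - [0,0,0]
    - [0,0,0]
    - [0,0,0]
    - [0,0,0]
  gripper: [0.6,0.6,0.6,0.6]

```text
time: 21.1
tool_pos: [0.6535, -0.3249, 0.0123]
tool_rot: [-3.138, -0.001, -1.851]
contact_force: [-2.4, 1.2, 6.5]
opening: 0.0297
```

>>> carry_out:
  translation:
    - [0,0,0]
    - [0,0,0]
    - [0,0,0]
    - [0,0,0]
    - [0,0,0]
    - [0,0,-0.01]
    - [0,0,-0.03]
    - [0,0,-0.04]
    - [0,0,-0.045]
    - [0,0,-0.045]
  turn:
    - [0,0,0]
    - [0,0,0]
    - [0,0,0]
    - [0,0,0]
    - [0,0,0]
    - [0,0,0]
    - [0,0,0]
    - [0,0,0]
    - [0,0,0]
    - [0,0,0]
  gripper: [0.32,0.28,0.2,0.1,0,-0.1,-0.1,-0.1,-0.1,-0.1]

```text
time: 22.1
tool_pos: [0.6525, -0.3244, 0.1838]
tool_rot: [-3.139, -0.0, -1.851]
contact_force: [0.2, -0.8, -0.0]
opening: 0.0505
```

>>> carry_out:
  translation:
    - [0,-0.04,-0.02]
    - [0,-0.04,-0.02]
    - [0,-0.04,-0.02]
    - [0,-0.04,-0.02]
    - [0,-0.04,-0.02]
    - [0,0,0]
    - [0,0,0]
  turn:
    - [0,0,0]
    - [0,0,0]
    - [0,0,0]
    - [0,0,0]
    - [0,0,0]
    - [0,0,0]
    - [0,0,0]
  gripper: [-0.1,-0.1,-0.1,-0.1,-0.1,-0.1,-0.1]

```text
time: 22.8
tool_pos: [0.7638, -0.349, 0.2463]
tool_rot: [-3.084, -0.009, -1.851]
contact_force: [0.6, 0.1, 0.8]
opening: 0.0505
```

```bash
python3 - <<'E'
from ins import *
o=robot.observe();p0,r0=pose(o);print(p0,o['tool_rot'],o['opening'],o['qpos'])
p=read_camera('scene');t=read_camera('top')
for n,v in(('s',p),('t',t)):
    for g in nets.regions_of(v,'tube'):
        c=onz(v,g['pixel'],.021)[0]
        if np.hypot(c[0]-.65,c[1]+.32)<.12:
            ys,xs=np.nonzero(g['region']);q=onz(v,np.c_[xs,ys],.024)[:,:2]*1000
            print(n,g['score'],cv2.minAreaRect(q.astype(np.float32)))
S=cv2.resize(p['img'][264:384,150:300],None,fx=5,fy=5,interpolation=cv2.INTER_CUBIC)[:,:400*2]
T=cv2.convertScaleAbs(t['img'][120:270,250:400],alpha=1.6)
T=cv2.resize(T,None,fx=3,fy=3,interpolation=cv2.INTER_CUBIC)
S=cv2.resize(p['img'][254:384,160:277],(350,389),interpolation=cv2.INTER_CUBIC)
H=np.zeros((450,800,3),np.uint8);H[:450,:450]=T;H[:389,450:]=S
save(H,'fin.png')
E
```

```text
[ 0.76383386 -0.34899065  0.24625992] [-3.08406374 -0.00914624 -1.85065655] 0.05047981412123329 [-0.52153543  1.10784283  0.03608294  0.00524809  1.93961743  1.3308921 ]
s 0.52 ((690.4609985351562, -334.9458923339844), (26.981782913208008, 31.33489990234375), 83.72453308105469)
```

View pics/fin.png

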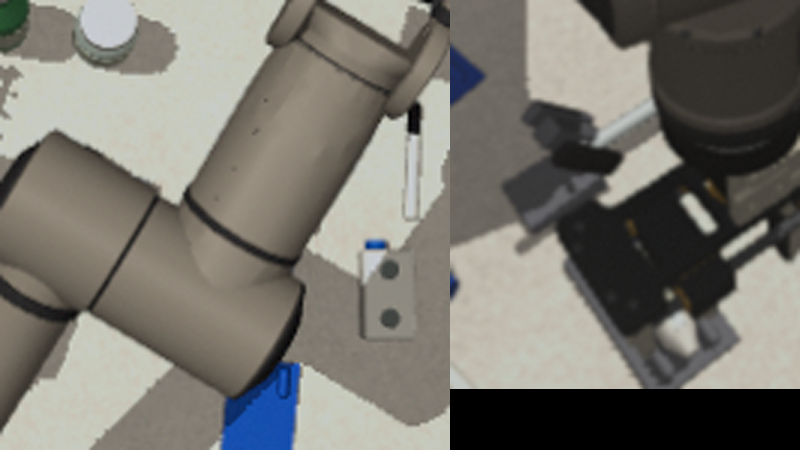

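The view shows the tube tip between the two far bars at (680,340), with the arm hiding the rest. I moved outward by mistake, to the edge of reach, so I'll come back in and clear the view.

>>> carry_out:
  translation:
    - [0,0.03,0]
    - [0,0.04,-0.01]
    - [0,0.04,-0.01]
    - [-0.02,0.04,0]
    - [-0.03,0.04,0]
    - [-0.03,0.04,0]
    - [-0.04,0.03,0]
    - [-0.04,0.03,0]
    - [-0.04,0.03,0]
    - [-0.04,0.02,0]
  turn:
    - [0,0,0]
    - [0,0,0]
    - [0,0,0]
    - [0,0,0]
    - [0,0,0]
    - [0,0,0]
    - [0,0,0]
    - [0,0,0]
    - [0,0,0]
    - [0,0,0]
  gripper: [-0.1,-0.1,-0.1,-0.1,-0.1,-0.1,-0.1,-0.1,-0.1,-0.1]

```text
time: 24.0
tool_pos: [0.5287, -0.0319, 0.2461]
tool_rot: [-3.083, -0.007, -1.851]
contact_force: [0.5, 0.2, 0.1]
opening: 0.0504
```

```bash
python3 - <<'E'
from ins import *
o=robot.observe();p0,r0=pose(o);print(p0,o['tool_rot'],o['qpos'])
for n in('scene','top'):
    v=read_camera(n)
    for k,z in(('tube',.024),('cradle',.006)):
      for g in nets.regions_of(v,k):
        c=onz(v,g['pixel'],.021)[0]
        if np.hypot(c[0]-.65,c[1]+.32)<.12:
            ys,xs=np.nonzero(g['region']);q=onz(v,np.c_[xs,ys],z)[:,:2]*1000
            print(n,k,g['score'],cv2.minAreaRect(q.astype(np.float32)))
    # blue cap centroid near the cradle
    hsv=cv2.cvtColor(v['img'],cv2.COLOR_RGB2HSV);m=cv2.inRange(hsv,(105,120,40),(130,255,255))
    cc=proj(v,[[.597,-.309,.03]])[0];u,w_=np.nonzero(m)[::-1];s=np.hypot(u-cc[0],w_-cc[1])<14
    if s.any(): print(n,'cap',onz(v,np.c_[u,w_][s].mean(0),.025),s.sum())
    for k,z in dict(reacher_grip=.055,jar=0,bottle=0,small_icepack=0,marker=0).items():
      for g in nets.tip_of(v,k)[:1]: print(n,k,round(g['score'],2),onz(v,g['pixel'],z)[0])
E
```

```text
[ 0.52874664 -0.03189071  0.24614164] [-3.08345533 -0.00749711 -1.85149536] [-0.19752479  0.30393616  1.52600802 -0.01292796  1.25435556  1.65742357]
scene tube 0.9 ((647.6498413085938, -324.0215759277344), (33.29402542114258, 124.62714385986328), 72.71875762939453)
scene cradle 0.88 ((646.9553833007812, -323.9364013671875), (82.54498291015625, 141.8701629638672), 74.16146087646484)
scene cap [[ 0.59956797 -0.30986177  0.025     ]] 71
scene reacher_grip 0.94 [ 0.51766615 -0.27387263  0.055     ]
scene jar 0.72 [ 0.74399253 -0.10303362  0.        ]
scene bottle 0.7 [ 7.51313117e-01  5.91428801e-03 -1.11022302e-16]
scene small_icepack 0.56 [ 0.46237473 -0.42826124  0.        ]
scene marker 0.38 [0.34932116 0.22500003 0.        ]
top tube 0.55 ((647.794677734375, -324.0080261230469), (26.596345901489258, 112.43315887451172), 72.9964599609375)
top cradle 0.77 ((645.7429809570312, -324.05633544921875), (82.23407745361328, 142.29458618164062), 75.27210998535156)
top cap [[ 0.60477529 -0.31113623  0.025     ]] 55
top reacher_grip 0.72 [ 0.51499308 -0.27950456  0.055     ]
top jar 0.87 [ 0.74818883 -0.1147458   0.        ]
top bottle 0.93 [0.74626228 0.00140705 0.        ]
top small_icepack 0.76 [ 0.46290349 -0.42382989  0.        ]
top marker 0.67 [ 0.61047156 -0.46313999  0.        ]
```

```bash
python3 -c "
from h import *
print(robot.hand_in())"
```

```text
the job is handed in; nothing more can be done
None
```

The tube was drawn out in the reacher's jaws and now lies in the grey cradle between the guide bars. The reacher stands on the open bench, and I handed the job in at about 24 s.

**Checks that agreed**
- **Trigger:** the opening read 52 mm with the tube in the jaws, which matches a 30 mm thing held. The picture showed the tube out on open bench before I put the reacher down.
- **Cradle:** both cameras put the tube's middle within about 2 mm of the cradle's middle. Its direction is within about 3° of the cradle's, and its height agrees between the two views.
- **Other things:** the jar, bottle, small ice pack and marker measured within about 1 cm of where they started, which is about as closely as the networks locate things. The scene camera's one marker reading was far off, at a low score, so I took it as a wrong detection.
- **Robot:** it was well clear of everything when I handed in.

**Doubts**
- **Joint range:** after releasing the tube I backed off the wrong way, outward. Joint 3 then read 0.036 rad, just under its stated lower limit of 0.04, so it may have passed its range for a moment. I came straight back in.
- **Placing the tube:** it first touched about 2 mm higher than I expected, with 6.5 N on the wrist. After release it measured as seated.
- **Large ice pack:** it was hidden under the cool box, so I could not see it. I felt no extra force while the reacher was under the riser.

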